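# Reload and lock the copier's toner magazine

### The arm

A 6-joint arm with a two-finger parallel gripper is mounted at the origin on the work surface. World frame = base frame: x ahead of the robot, y to its left, z up, the work surface at z = 0. Lengths are in m, angles in rad, forces in N, time in s.
With the tool pointing down it reaches from about 0.2 to 0.875 m from the base axis. Payload 3.4 kg.
Tool frame: the origin (TCP) lies between the finger pads, 19 mm behind the fingertips; this is the grasp point; z points along the fingers, y is the line along which they close (so a half turn about z gives the same grasp; the last joint's range is limited). The gripper opens to 94 mm and grips with 3 to 60 N. Pads are 16 mm wide; open, the fingers measure 119 mm over their backs; the gripper's body (75 mm by 177 mm) begins 78 mm behind the grasp point.
Start: joints at [-1.242, 0.276, 1.505, -0, 1.361, -0.121], TCP at [0.25, -0.518, 0.224] pointing down, gripper open.
Joint ranges: [-2.89, 2.89], [-0.75, 2.08], [0.22, 2.7], [-1.18, 4.32], [0.11, 2.71], [-2.7, 2.7]. Speed limits (rad/s): [2.57, 2.57, 3.14, 3.14, 3.14, 3.14].

### API

Orientations are given as a unit quaternion [w, x, y, z].
In Python, from plant import r, gripper_to, inverse_kinematics, vision, models, telemetry gives the robot as it stands. Calls block until the motion is done:
- r.move_to(position, orientation): joint-space move of the TCP to a pose.
- r.move_l(position, rot=None, vel=0.15, guard=None): straight line of the TCP; rot=None keeps the orientation; vel is the mean speed in m/s. With guard (N) it stops when the force on the tool has changed by that much, and returns True; else False.
- r.movej(angles): joint-space move.
- gripper_to(opening, f_grip=None): finger opening in m; f_grip is the grip in N (None keeps the last); returns when the fingers have stopped.
- r.hold(seconds).
- inverse_kinematics(position, orientation): joint angles nearest the present ones, or None.
- vision.snapshot(name): name is "side" or "top" or "wrist"; returns the picture (384x512x3 uint8, red, green, blue); there is no depth.
- vision.get_calibration(name): a dict with "fx", "fy", "cx", "cy" (pixels), "position" and "orientation" of the camera in the world. Camera axes: x right, y down, z forward; pixel columns grow to the right and rows downward; lengths in m; the calibration is good to about 2 mm. A picture is of the moment at which its call begins: read the wrist's pose just before it. get_calibration takes no time and is no camera call; for the wrist camera it gives the pose at the moment of the call.
A pose or a line that the arm cannot do raises r.PlanningError and nothing moves.
- r.sign_off(): hands the job in; it is judged then, once.
Trained networks look in the newest picture that a camera, given by its name, has taken for a name from the list of things; names that differ only in an ending like _2 or _b are one class to them, and where a whole thing is asked for, a point or a joint stands for the part that bears it (a point fixed in the world has none). Each returns a list of dicts, best first, with "score" (0 to 1); they miss things now and then, are a little off and sometimes report something else, mostly with a low value. They report only what shows in the picture. A call takes as long as a camera call.
- models.boxes_of(thing, camera): "at" ([x, y, z] in m, in world coordinates, good to about 4 mm: the middle of the surface that is visible of it).
- models.regions_of(thing, camera): "pixels" (384x512 bool, what is visible of it).
- models.mark_of(thing, camera): "at" ([x, y, z] in m, in world coordinates, good to about 4 mm: a listed point, or the origin of a listed thing).
Readings, each from a call of its own:
- telemetry.current_t(): time.
- telemetry.current_joints(): joint angles.
- telemetry.current_dq(): joint speeds.
- telemetry.current_joint_efforts(): joint torques, N m.
- telemetry.current_ee_pos(): TCP position.
- telemetry.current_tool_rot(): TCP orientation.
- telemetry.current_wrist_force(): force on the tool from outside, world axes, zero at the start.
- telemetry.current_torque(): the same for the moment, N m.
- telemetry.current_opening(): finger opening in m.
- telemetry.current_finger_force(): force on a finger pad.
Only numpy, scipy, OpenCV 4.12 (cv2) and the standard library are available. Lean on these libraries where they do the work, as an engineer would, in place of code of your own. Each camera call takes 0.05 s, during which the arm holds its last target. There are 200 camera calls.

### The job

Reload the copier's toner magazine on the shop counter: take out the used cartridge with the white handle and lay it in the open brown box, and slide every coloured toner cartridge lying there, nose first, fully home into the bay of its own colour, so that only its handle sticks out. When all of them are in, lock the magazine by pushing the orange-gripped locking pin through both eyelets on its roof until the grip meets the first eyelet. Leave everything else on the counter where it is.

Things in the scene. Friction and masses are not known exactly. Their poses are not given: they have to be found in the camera images.
- magazine: White toner magazine, fixed: base 175 x 270 x 60 mm high, four bays side by side on it under one flat roof (roof top 100 mm above the counter). Origin on the counter under the middle of the mouth plane; x axis points level into the bays, z up. The base's top is the bays' floor (60 mm up) and runs out as an apron 60 mm in front of the mouths.
- eyelet_near (a point): Centre of the hole in the near face of the first of two in-line steel eyelet flanges on the middle of the roof, 35 mm behind the mouth plane, 121.5 mm above the counter; x axis as the magazine's. Each flange is 8 mm thick, 40 mm wide, top 144 mm above the counter, with a round level 16 mm hole along x; the second's far face is 53 mm beyond this point.
- pin: Locking pin lying flat, 90 g: orange grip block 36 long (x) x 28 wide x 32 mm high; from its front (+x) face a steel rod of 12 mm diameter sticks out 70 mm, its axis 6 mm above the underside, its last 10 mm thinned to 7.6 mm. Origin: centre of the block's underside. Grip the block from above across its width, tool point 24 mm above the underside. Home: block's front face against the near flange.
- pin_tip (a point): The tip of the pin's rod, on its axis, 88 mm ahead of the pin's origin; x axis as the pin's.
- used_cartridge: The used cartridge, white handle and band, about 120 g, sitting home in one of the bays at the start; shaped, sized and gripped like the new ones: origin at the centre of its underside, x axis to the nose, handle's middle at x = -50 mm.
- used_box: Open brown box for used cartridges, fixed on the counter, 220 (x) x 105 (y) x 50 mm high outside, walls and floor 6 mm thick; origin: centre of its underside. A cartridge fits lying along x.
- cartridge_cyan: Toner cartridge, cyan handle and band, 140 mm long; may be absent. Grey body 100 x 44 wide x 30 mm high (last 10 mm, the nose, stepped down to 38 x 24), then a handle 40 x 28 wide x 30 mm high. Origin: centre of underside, x axis to the nose; handle's middle at x = -50 mm. 130 to 250 g, heavier at the handle. Grip the handle from above, tool point 24 mm above the underside, 75 N.
- nose_cyan (a point): Centre of the nose's end face of the cyan cartridge, 70 mm ahead of its origin, 15 mm above its underside.
- bay_cyan: The bay with cyan frame, roof patch and apron patch, fixed: 47 wide, 34 high, 100 mm deep to a solid back wall. Origin: middle of the mouth on the bay's floor, 60 mm above the counter; x axis points level into it. Bays are 62 mm apart. Home: the cartridge's nose meets the back wall, its body's rear shoulder is flush with the mouth and only the 40 mm handle sticks out.
- cartridge_magenta: Toner cartridge, magenta handle and band, 140 mm long; may be absent. Grey body 100 x 44 wide x 30 mm high (last 10 mm, the nose, stepped down to 38 x 24), then a handle 40 x 28 wide x 30 mm high. Origin: centre of underside, x axis to the nose; handle's middle at x = -50 mm. 130 to 250 g, heavier at the handle. Grip the handle from above, tool point 24 mm above the underside, 75 N.
- nose_magenta (a point): Centre of the nose's end face of the magenta cartridge, 70 mm ahead of its origin, 15 mm above its underside.
- bay_magenta: The bay with magenta frame, roof patch and apron patch, fixed: 47 wide, 34 high, 100 mm deep to a solid back wall. Origin: middle of the mouth on the bay's floor, 60 mm above the counter; x axis points level into it. Bays are 62 mm apart. Home: the cartridge's nose meets the back wall, its body's rear shoulder is flush with the mouth and only the 40 mm handle sticks out.
- cartridge_yellow: Toner cartridge, yellow handle and band, 140 mm long; may be absent. Grey body 100 x 44 wide x 30 mm high (last 10 mm, the nose, stepped down to 38 x 24), then a handle 40 x 28 wide x 30 mm high. Origin: centre of underside, x axis to the nose; handle's middle at x = -50 mm. 130 to 250 g, heavier at the handle. Grip the handle from above, tool point 24 mm above the underside, 75 N.
- nose_yellow (a point): Centre of the nose's end face of the yellow cartridge, 70 mm ahead of its origin, 15 mm above its underside.
- bay_yellow: The bay with yellow frame, roof patch and apron patch, fixed: 47 wide, 34 high, 100 mm deep to a solid back wall. Origin: middle of the mouth on the bay's floor, 60 mm above the counter; x axis points level into it. Bays are 62 mm apart. Home: the cartridge's nose meets the back wall, its body's rear shoulder is flush with the mouth and only the 40 mm handle sticks out.
- cartridge_black: Toner cartridge, black handle and band, 140 mm long; may be absent. Grey body 100 x 44 wide x 30 mm high (last 10 mm, the nose, stepped down to 38 x 24), then a handle 40 x 28 wide x 30 mm high. Origin: centre of underside, x axis to the nose; handle's middle at x = -50 mm. 130 to 250 g, heavier at the handle. Grip the handle from above, tool point 24 mm above the underside, 75 N.
- nose_black (a point): Centre of the nose's end face of the black cartridge, 70 mm ahead of its origin, 15 mm above its underside.
- bay_black: The bay with black frame, roof patch and apron patch, fixed: 47 wide, 34 high, 100 mm deep to a solid back wall. Origin: middle of the mouth on the bay's floor, 60 mm above the counter; x axis points level into it. Bays are 62 mm apart. Home: the cartridge's nose meets the back wall, its body's rear shoulder is flush with the mouth and only the 40 mm handle sticks out.
- tape: Bystander: roll of yellow tape lying flat, 90 mm across, 22 mm high; origin: centre of underside.
- biscuits: Bystander: red biscuit packet 90 x 65 x 30 mm; origin: centre of underside.
- tea_glass: Bystander: white cup 60 mm across, 85 mm high; origin: centre of underside.
- stapler: Bystander: blue stapler 140 x 35 x 44 mm; origin: centre of underside.
- card_deck: Bystander: green box of cards 63 x 90 x 20 mm; origin: centre of underside.
- tea_packet: Bystander: yellow tea packet 100 x 60 x 35 mm; origin: centre of underside.

How it is judged:
By the outcome, as a careful person would: the job done as asked, in the order asked, and still so for the second after the job is handed in, with the robot touching nothing.
Of cartridge_cyan, cartridge_magenta, cartridge_yellow, cartridge_black only 3 to 4 are there at a start; the rules pass over those that are not, and their reading is None.
At some moment in a run one of cartridge_cyan, cartridge_magenta, cartridge_yellow, cartridge_black, pin may be knocked a few centimetres aside while the robot is not near it.
Once in a run the grip may slacken for a moment while it holds something.
It also fails if it takes over 210 s, if anything falls off the work surface, if the arm or the gripper's body presses on something with over 40 N, if the wrist force passes 120 N, or if a joint passes its speed limit or range.

## Working session

There is one attempt and no reset: what is moved stays moved. The work goes in short steps, each a Python script; the robot and the scene stay as the last script left them, time stands still between calls to the robot, and variables do not carry over. Pictures are saved under pics/ and viewed, at most 16 in all, crops included, and the job is handed in when it is done.

```bash
ls; mkdir -p pics
python3 - <<'E'
from plant import r, gripper_to, inverse_kinematics, vision, models, telemetry
import cv2, numpy as np
for c in ["top","side"]:
    im=vision.snapshot(c); cv2.imwrite(f"pics/{c}0.png",cv2.cvtColor(im,cv2.COLOR_RGB2BGR))
    k=vision.get_calibration(c); print(c,{a:np.round(b,3) for a,b in k.items()})
    for n in ["magazine","eyelet_near","pin","pin_tip","used_cartridge","used_box"]+[f"{p}_{q}" for q in "cyan magenta yellow black".split() for p in ("cartridge","nose","bay")]+["tape","biscuits","tea_glass","stapler","card_deck","tea_packet"]:
        print(n,[(np.round(d["at"],3).tolist(),round(d["score"],2)) for d in models.mark_of(n,c)[:2]])
print(telemetry.current_t(),telemetry.current_tool_rot())
E
```

```text
pics
top {'fx': np.float64(392.054), 'fy': np.float64(392.054), 'cx': np.float64(255.96), 'cy': np.float64(191.962), 'position': array([ 0.392, -0.017,  1.426]), 'orientation': array([ 0.04 , -0.704,  0.707, -0.04 ])}
magazine [([0.553, 0.152, 0.003], 0.71)]
eyelet_near [([0.547, 0.188, 0.12], 0.66)]
pin [([0.685, -0.108, -0.001], 0.7), ([0.449, -0.078, 0.004], 0.62)]
pin_tip [([0.672, -0.021, 0.003], 0.58)]
used_cartridge [([0.592, 0.393, -0.001], 0.62), ([0.557, 0.153, 0.001], 0.53)]
used_box [([0.442, -0.424, -0.003], 0.72)]
cartridge_cyan [([0.438, -0.258, -0.0], 0.91)]
nose_cyan [([0.444, -0.186, 0.017], 0.79)]
bay_cyan [([0.465, 0.139, 0.059], 0.79)]
cartridge_magenta [([0.437, -0.258, -0.003], 0.54), ([0.581, 0.152, 0.054], 0.53)]
nose_magenta []
bay_magenta [([0.523, 0.148, 0.059], 0.6)]
cartridge_yellow [([0.449, -0.078, 0.001], 0.7), ([0.438, -0.256, -0.001], 0.52)]
nose_yellow [([0.462, 0.002, 0.016], 0.57), ([0.554, 0.153, 0.0], 0.41)]
bay_yellow [([0.644, 0.164, 0.06], 0.84), ([0.522, 0.147, 0.059], 0.6)]
cartridge_black [([0.555, -0.277, 0.005], 0.89), ([0.688, -0.404, 
[... 1426 characters left out ...]
2)]
nose_yellow [([0.461, -0.006, 0.016], 0.98), ([0.59, 0.394, 0.006], 0.18)]
bay_yellow [([0.645, 0.162, 0.056], 0.95), ([0.528, 0.148, 0.063], 0.37)]
cartridge_black [([0.554, -0.275, 0.004], 0.8)]
nose_black [([0.541, -0.209, 0.016], 0.72)]
bay_black [([0.582, 0.152, 0.061], 0.76)]
tape [([0.698, -0.278, 0.004], 0.6), ([0.443, -0.424, -0.001], 0.31)]
biscuits [([0.685, -0.403, -0.002], 0.66), ([0.551, -0.277, 0.006], 0.51)]
tea_glass [([0.268, -0.406, -0.001], 0.71)]
stapler [([0.798, -0.114, 0.001], 0.84)]
card_deck [([0.791, 0.047, -0.001], 0.67)]
tea_packet [([0.452, -0.072, 0.001], 0.61), ([0.593, 0.391, 0.005], 0.41)]
2.5 [4.79295005e-05 9.74817604e-01 2.23003671e-01 1.06311337e-05]
```

View pics/top0.png

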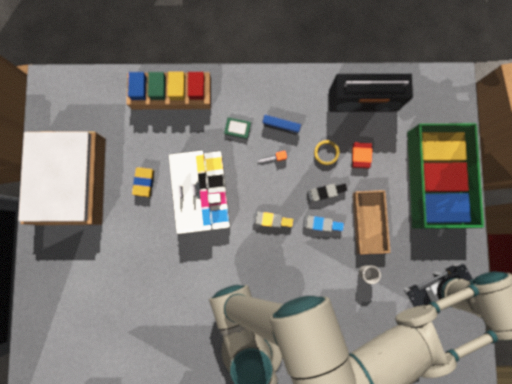

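View pics/side0.png

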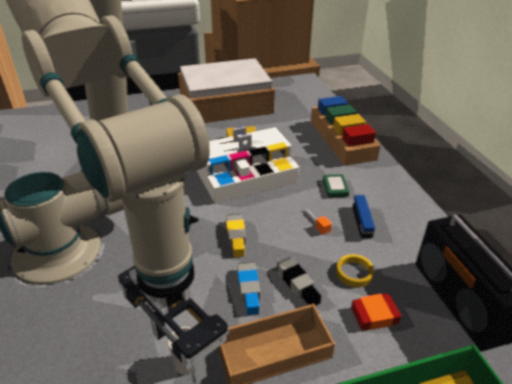

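The pictures show the magazine on the left (top px 170–228, 152–232) with its mouths facing −y. The used white handle is in the magenta bay. Cyan (325,225), yellow (275,220) and black (328,190) lie there; there is no magenta cartridge. The pin is at (275,158) and the box at (372,222). Next I refine the magazine pose with the wrist camera from two opposite yaws.

```bash
cat > h.py <<'E'
from plant import r, gripper_to, inverse_kinematics, vision, models, telemetry
import numpy as np, cv2
T=telemetry
def q(psi): # tool down, tool x axis at yaw psi, closing line across it
    return np.array([0,np.cos(psi/2),np.sin(psi/2),0])
def pick_yaw(p,psi):
    best=None
    for k in (-1,0,1,2):
        a=psi+k*np.pi; s=inverse_kinematics(p,q(a))
        if s is not None and (best is None or abs(s[5])<best[0]): best=(abs(s[5]),a)
    return best[1]
def u(a): return np.array([np.cos(a),np.sin(a)])
def pt(xy,z): return [float(xy[0]),float(xy[1]),float(z)]
def marks(name,cam,near=None,tol=.06):
    L=[d for d in models.mark_of(name,cam) if near is None or np.linalg.norm(np.array(d["at"])[:2]-near)<tol]
    return np.array(L[0]["at"]) if L else None
def snap(cam,f=None):
    im=vision.snapshot(cam)
    if f: cv2.imwrite(f"pics/{f}.png",cv2.cvtColor(im,cv2.COLOR_RGB2BGR))
    return im
def proj(P,k):
    w,x,y,z=k["orientation"]
    from scipy.spatial.transform import Rotation as R
    c=R.from_quat([x,y,z,w]).inv().apply(np.atleast_2d(P)-k["position"])
    return np.c_[k["fx"]*c[:,0]/c[:,2]+k["cx"],k["fy"]*c[:,1]/c[:,2]+k["cy"]]
E
python3 - <<'E'
from h import *
m0=np.array([.5535,.151]); ps=np.radians(97.5)
for i,a in enumerate((ps,ps-np.pi)):
    try:
        r.move_to(pt(m0+[0,-.02],.36),q(a))
    except r.PlanningError as e: print(a,e); continue
    k=vision.get_calibration("wrist"); print(np.round(k["position"],3),T.current_ee_pos(),T.current_joints()[5], k["fx"])
    snap("wrist",f"w{i}"); np.save(f"k{i}.npy",k,allow_pickle=True)
    for n in ["bay_cyan","bay_magenta","bay_black","bay_yellow","eyelet_near","magazine"]:
        print(n,[(np.round(d["at"],4).tolist(),round(d["score"],2)) for d in models.mark_of(n,"wrist")[:2]])
print(T.current_t())
E
```

```text
[0.544 0.202 0.519] [0.55369022 0.13010589 0.35976579] -0.02081377507192192 345.43221897283496
bay_cyan [([0.4645, 0.1398, 0.0611], 0.96)]
bay_magenta [([0.5257, 0.1486, 0.0613], 0.75), ([0.556, -0.2741, 0.0029], 0.43)]
bay_black [([0.5797, 0.163, 0.0577], 0.57)]
bay_yellow [([0.6461, 0.1615, 0.0598], 0.79), ([0.4627, -0.0112, 0.0136], 0.68)]
eyelet_near [([0.5544, 0.1843, 0.1228], 0.96), ([0.4383, -0.2572, -0.0003], 0.39)]
magazine [([0.555, 0.1535, -0.001], 0.7)]
[0.543 0.203 0.52 ] [0.55349684 0.13098593 0.36000539] -0.020796882423527376 345.43221897283496
bay_cyan [([0.4638, 0.139, 0.06], 0.97)]
bay_magenta [([0.5262, 0.1504, 0.0592], 0.64)]
bay_black [([0.5816, 0.1593, 0.0623], 0.75)]
bay_yellow [([0.6476, 0.1659, 0.0608], 0.62), ([0.5825, 0.1569, 0.0589], 0.55)]
eyelet_near [([0.5524, 0.1864, 0.1198], 0.84)]
magazine [([0.5249, 0.15, 0.0581], 0.65), ([0.5527, 0.1536, 0.0018], 0.64)]
6.0333
```

```bash
cat >> h.py <<'E'
def fitmag(obs): # obs: list of (local xy, world xy) -> m0, yaw
    A=np.array([o[0] for o in obs]);B=np.array([o[1] for o in obs])
    a=A-A.mean(0);b=B-B.mean(0)
    t=np.arctan2((a[:,0]*b[:,1]-a[:,1]*b[:,0]).sum(),(a*b).sum())
    R=np.array([[np.cos(t),-np.sin(t)],[np.sin(t),np.cos(t)]])
    m=B.mean(0)-R@A.mean(0); res=(A@R.T+m)-B
    return m,t,res
E
python3 - <<'E'
from h import *
L={"c":(0,.093),"m":(0,.031),"b":(0,-.031),"y":(0,-.093),"e":(.035,0),"g":(0,0)}
D={"c":[(.465,.139),(.461,.139),(.4645,.1398),(.4638,.139)],"m":[(.523,.148),(.528,.148),(.5257,.1486),(.5262,.1504)],"b":[(.584,.153),(.582,.152),(.5797,.163),(.5816,.1593)],"y":[(.644,.164),(.645,.162),(.6461,.1615),(.6476,.1659)],"e":[(.547,.188),(.552,.184),(.5544,.1843),(.5524,.1864)],"g":[(.553,.152),(.554,.15),(.555,.1535),(.5527,.1536)]}
m,t,res=fitmag([(L[k],w) for k in D for w in D[k]]); print(m,np.degrees(t),res.std(0)*1e3)
c,s=np.cos(t),np.sin(t)
def W(x,y,z): return [m[0]+c*x-s*y,m[1]+s*x+c*y,z]
k=np.load("k1.npy",allow_pickle=True).item()
im=cv2.resize(cv2.imread("pics/w1.png"),None,fx=2.2,fy=2.2,interpolation=cv2.INTER_CUBIC)
def ln(P,col):
    p=proj(np.array([W(*x) for x in P]),k)*2.2+1.1-.5
    cv2.polylines(im,[np.int32(p*16)],False,col,1,cv2.LINE_AA,4)
ln([(0,-.135,.1),(0,.135,.1),(.115,.135,.1),(.115,-.135,.1),(0,-.135,.1)],(0,0,255))
ln([(-.06,.135,.06),(-.06,-.135,.06),(0,-.135,.06)],(0,160,0))
for y in (.093,.031,-.031,-.093): ln([(-.06,y-.0235,.06),(0,y-.0235,.06),(0,y+.0235,.06),(-.06,y+.0235,.06)],(255,0,255))
for x in(.035,.088): ln([(x,-.02,.144),(x,.02,.144)],(255,0,0))
pp=proj(np.array([W(0,0,.08)]),k)[0]*2.2; print(pp)
x0=int(np.clip(pp[0]-400,0,im.shape[1]-800));y0=int(np.clip(pp[1]-300,0,im.shape[0]-600))
cv2.imwrite("pics/ov.png",im[y0:y0+600,x0:x0+800])
E
```

```text
[0.55441149 0.1518952 ] 97.45956144733861 [2.55151455 2.33864818]
[573.08587957 327.38072281]
```

View pics/ov.png

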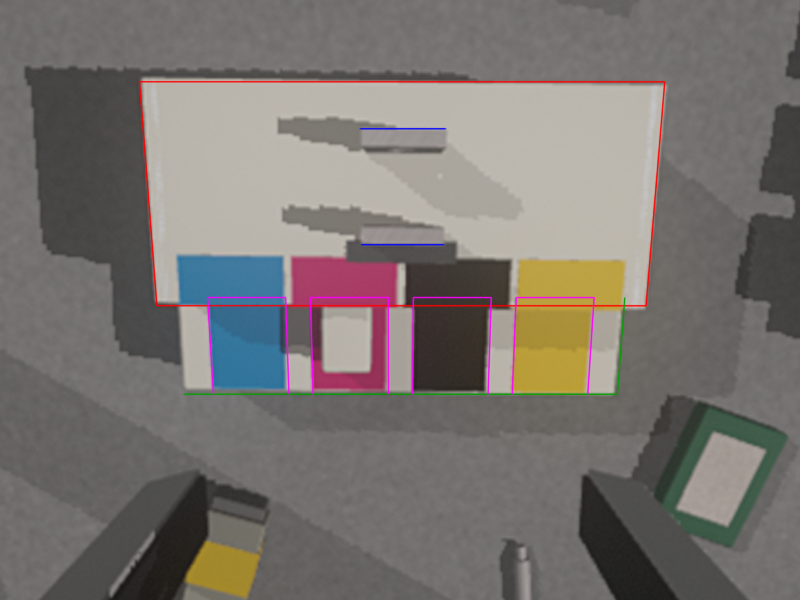

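The overlay fits the magazine within about 1 mm: roof corners at (141,80) and (665,82), flanges at (403,244) and (403,128), and the white handle at (347,340) in the magenta bay. I'll pull out the used cartridge now.

```bash
cat >> h.py <<'E'
M0=np.array([.5541,.1520]); MY=np.radians(97.46)
def W(x,y): c,s=np.cos(MY),np.sin(MY); return M0+[c*x-s*y,s*x+c*y]
def st(tag=""): print(tag,"t%.1f"%T.current_t(),"p",np.round(T.current_ee_pos(),4),"F",np.round(T.current_wrist_force(),1),"open %.4f"%T.current_opening(),"ff",np.round(T.current_finger_force(),1),flush=True)
E
python3 - <<'E'
from h import *
snap("top")
for n in ("used_box",):
    for d in models.regions_of(n,"top")[:2]:
        ys,xs=np.nonzero(d["pixels"]); k=vision.get_calibration("top")
        # to world at rim height .05
        from scipy.spatial.transform import Rotation as R
        w,x,y,z=k["orientation"]; v=R.from_quat([x,y,z,w]).apply(np.c_[(xs-k["cx"])/k["fx"],(ys-k["cy"])/k["fy"],np.ones(len(xs))])
        p=k["position"]+v*((.05-k["position"][2])/v[:,2])[:,None]
        print(d["score"],cv2.minAreaRect(np.float32(p[:,:2])))
r.move_to(pt(W(-.02,.031),.20),q(MY)); gripper_to(.055)
r.move_l(pt(W(-.02,.031),.084),vel=.1,guard=15); st("down")
gripper_to(.0,60); st("grip")
print(r.move_l(pt(W(-.15,.031),.086),vel=.08,guard=40)); st("out")
r.move_l(pt(W(-.15,.031),.22),vel=.15); st("up")
E
```

```text
0.73 ((0.4445827901363373, -0.4177646040916443), (0.21958425641059875, 0.11685129255056381), 2.261024236679077)
down t8.9 p [0.5265 0.1282 0.0846] F [ 0.8 -0.2  0.3] open 0.0554 ff 0.0
grip t9.4 p [0.5261 0.1282 0.0842] F [ 0.5 -0.2  1.4] open 0.0277 ff 60.0
False
out t11.2 p [ 5.427e-01 -3.000e-04  8.600e-02] F [ 0.1 -0.5 -0.9] open 0.0281 ff 60.0
up t12.3 p [ 0.5421 -0.0006  0.2191] F [-0.3 -0.6 -1.3] open 0.0278 ff 60.0
```

```bash
cat >> h.py <<'E'
def tyaw(): # yaw of the tool x axis
    w,x,y,z=T.current_tool_rot(); return np.arctan2(2*(x*y+w*z),1-2*(y*y+z*z))
E
python3 - <<'E'
from h import *
print(np.degrees(tyaw()),np.round(T.current_joints(),2))
for p in (np.radians(2.3),np.radians(182.3)):
    c=np.array([.4435,-.425])-.05*u(p)
    print(np.degrees(p),c,inverse_kinematics(pt(c,.2),q(p)))
E
```

```text
97.46523686450166 [-0.13  0.23  1.58 -0.    1.33 -0.26]
2.3000000000000003 [ 0.39354028 -0.42700659] [-9.45958914e-01  2.98704024e-01  1.53325368e+00 -4.44089210e-16
  1.30963495e+00  5.84694840e-01]
182.3 [ 0.49345972 -0.42299341] [-8.15641457e-01  4.01746604e-01  1.37397600e+00 -4.44089210e-16
  1.36587005e+00 -2.42658036e+00]
```

Run:
```python
from h import *
p=np.radians(2.3); c=np.array([.4435,-.425])-.05*u(p)
r.move_to(pt(c,.2),q(p)); print(np.degrees(tyaw())); st()
im=snap("side","s1")
```

```text
2.3865178698248966
 t13.9 p [ 0.3942 -0.4261  0.2   ] F [-0.7  0.2 -1.6] open 0.0278 ff 60.0
```

View pics/s1.png

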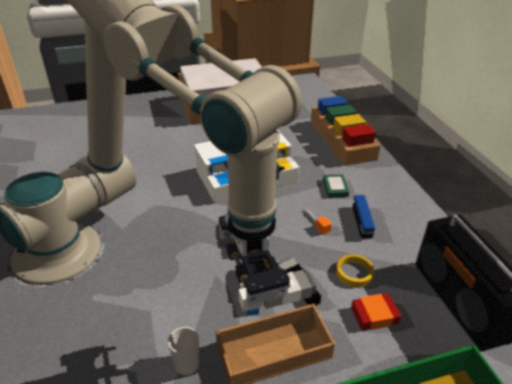

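The cartridge is held level above the box (px 275,295). I'll lay it down, then look at the new cartridges from above.

Run:
```python
from h import *
p=np.radians(2.3); c=np.array([.4435,-.425])-.05*u(p)
print(r.move_l(pt(c,.033),vel=.12,guard=8)); st("low")
gripper_to(.05); r.move_l(pt(c,.2),vel=.2); st("up")
r.move_to(pt([.50,-.23],.34),q(np.radians(90))); gripper_to(.09)
snap("wrist","w2"); np.save("k2.npy",vision.get_calibration("wrist"),allow_pickle=True)
for cam in ("wrist","top"):
    if cam=="top": snap("top","t2")
    for n in ["cartridge_cyan","nose_cyan","cartridge_black","nose_black","cartridge_yellow","nose_yellow","used_cartridge"]:
        print(cam,n,[(np.round(d["at"],4).tolist(),round(d["score"],2)) for d in models.mark_of(n,cam)[:2]])
st()
```

```text
False
low t15.5 p [ 0.3939 -0.4275  0.0337] F [-0.1  0.7 -1.7] open 0.0275 ff 60.0
up t17.1 p [ 0.393  -0.4263  0.1989] F [-0.1  0.4 -1.3] open 0.0502 ff 0.0
wrist cartridge_cyan []
wrist nose_cyan [([0.4475, -0.1882, 0.016], 0.59)]
wrist cartridge_black [([0.555, -0.2747, 0.0033], 0.59)]
wrist nose_black [([0.5399, -0.2104, 0.0148], 0.8)]
wrist cartridge_yellow [([0.4489, -0.0812, -0.0], 0.78), ([0.8029, -0.1146, 0.0023], 0.33)]
wrist nose_yellow []
wrist used_cartridge [([0.4388, -0.4257, 0.0065], 0.92)]
top cartridge_cyan [([0.4351, -0.2568, 0.0012], 0.61), ([0.5846, 0.1512, 0.0588], 0.49)]
top nose_cyan [([0.4427, -0.1862, 0.0159], 0.69)]
top cartridge_black []
top nose_black [([0.5374, -0.2045, 0.0151], 0.74), ([0.6455, 0.1613, 0.056], 0.19)]
top cartridge_yellow [([0.4495, -0.0756, 0.0013], 0.91)]
top nose_yellow [([0.7994, 0.0513, 0.0007], 0.66)]
top used_cartridge [([0.4411, -0.4256, 0.0074], 0.7)]
 t19.7 p [ 0.5  -0.23  0.34] F [0.2 0.2 0.8] open 0.0898 ff 0.0
```

View pics/w2.png

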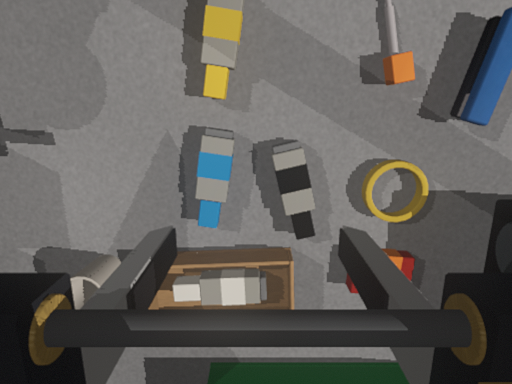

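The used cartridge lies in the box (px 220,287), and the cyan (213,180), black (295,190) and yellow (220,50) cartridges are unmoved. Cyan is next.

```bash
cat >> h.py <<'E'
from scipy.spatial.transform import Rotation as Ro
def locl(p): d=np.array(p)[:2]-M0; c,s=np.cos(MY),np.sin(MY); return np.round([1e3*(c*d[0]+s*d[1]),1e3*(-s*d[0]+c*d[1])],1)
def grab(o,yaw):
    hd=np.array(o)-.05*u(yaw)
    r.move_to(pt(hd,.14),q(yaw)); gripper_to(.065)
    hit=r.move_l(pt(hd,.024),vel=.12,guard=12); st("down hit=%s"%hit)
    gripper_to(0,60); st("grip")
    r.move_l(pt(hd,.2),vel=.2); st("lift")
def carry(y,f=None):
    r.move_to(pt(W(-.15,y),.2),q(MY)); print("yaw",np.degrees(tyaw())); r.move_l(pt(W(-.15,y),.0862),vel=.15); r.hold(.3); st("pre"); print(locl(T.current_ee_pos()))
    if f: snap("wrist",f); snap("side",f+"s")
def insert(y,z=.0858):
    h=r.move_l(pt(W(-.035,y),z),vel=.06,guard=15); st("in1 %s"%h); print(locl(T.current_ee_pos()))
    if h: return False
    h=r.move_l(pt(W(-.008,y),z),vel=.03,guard=25); st("in2 %s"%h); print(locl(T.current_ee_pos()))
    return h
E
python3 - <<'E'
from h import *
grab([.4365,-.257],np.radians(83.4)); carry(.093,"c1");
E
```

```text
down hit=False t22.3 p [ 0.4312 -0.3071  0.0246] F [ 0.8 -0.5  0.3] open 0.0652 ff 0.0
grip t23.0 p [ 0.4307 -0.3067  0.0241] F [-0.9  0.   1.3] open 0.0274 ff 59.8
lift t24.0 p [ 0.43   -0.306   0.1987] F [-0.2 -0.4 -2.6] open 0.0276 ff 59.8
yaw 97.42864368413849
pre t26.4 p [ 0.4817 -0.0088  0.0868] F [-0.3  1.1 -1.5] open 0.0276 ff 59.8
[-150.1   92.6]
```

View pics/c1.png

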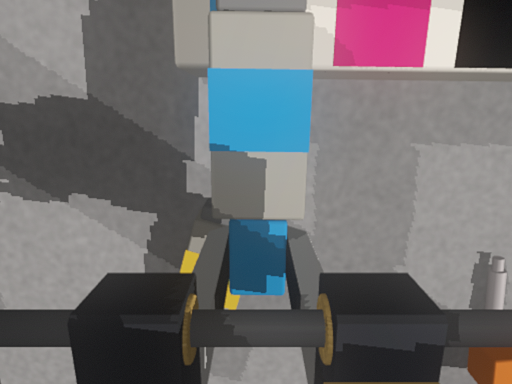

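Cyan is held straight (handle px 258,258; body 210–312), with its nose over the cyan apron. Inserting.

Run:
```python
from h import *
print(insert(.093))
```

```text
in1 False t28.5 p [0.4665 0.105  0.0858] F [ 0.7 -0.4 -2.6] open 0.0276 ff 59.8
[-35.2  92.9]
in2 True t29.2 p [0.4647 0.1205 0.0859] F [ 0.9 -1.1 -1.3] open 0.0275 ff 59.9
[-19.6  92.8]
True
```

```bash
cat >> h.py <<'E'
def home(y):
    h=r.move_l(pt(W(-.008,y),.0855),vel=.02,guard=30); st("push %s"%h); print(locl(T.current_ee_pos()))
    p=T.current_ee_pos(); gripper_to(.05); st("rel"); r.move_l([p[0],p[1],.2],vel=.2)
def look(names,cams=("wrist","top")):
    for cam in cams:
        snap(cam)
        for n in names: print(cam,n,[(np.round(d["at"],4).tolist(),round(d["score"],2)) for d in models.mark_of(n,cam)[:2]])
E
python3 - <<'E'
from h import *
home(.093)
r.move_to(pt([.50,-.16],.36),q(np.radians(90)))
snap("wrist","w3")
look(["cartridge_black","nose_black","cartridge_yellow","nose_yellow","pin","pin_tip"],("wrist","top"));st()
E
```

```text
push True t29.7 p [0.4653 0.1213 0.0864] F [ 0.8 -3.3  3.5] open 0.0275 ff 60.0
[-18.9  92. ]
rel t30.3 p [0.4643 0.1211 0.0855] F [0.2 0.2 0.8] open 0.0500 ff 0.0
wrist cartridge_black [([0.5551, -0.2749, 0.0023], 0.98)]
wrist nose_black [([0.5372, -0.2093, 0.0134], 0.84)]
wrist cartridge_yellow [([0.4515, -0.0796, 0.002], 0.6)]
wrist nose_yellow [([0.4609, -0.0139, 0.0147], 0.93)]
wrist pin [([0.689, -0.1117, 0.0014], 0.76)]
wrist pin_tip [([0.6688, -0.0242, 0.0053], 0.83)]
top cartridge_black [([0.647, 0.161, 0.0581], 0.7), ([0.442, -0.425, -0.0001], 0.56)]
top nose_black []
top cartridge_yellow [([0.4481, -0.0765, -0.0018], 0.83), ([0.5559, 0.1524, 0.0005], 0.61)]
top nose_yellow [([0.4651, -0.0012, 0.0178], 0.54)]
top pin [([0.684, -0.1076, 0.0034], 0.48), ([0.7985, 0.0508, -0.0029], 0.36)]
top pin_tip [([0.6722, -0.0168, 0.0026], 0.51), ([0.6441, 0.1601, 0.0557], 0.37)]
 t33.0 p [ 0.5    -0.1601  0.36  ] F [ 0.1 -0.7 -0.9] open 0.0500 ff 0.0
```

View pics/w3.png

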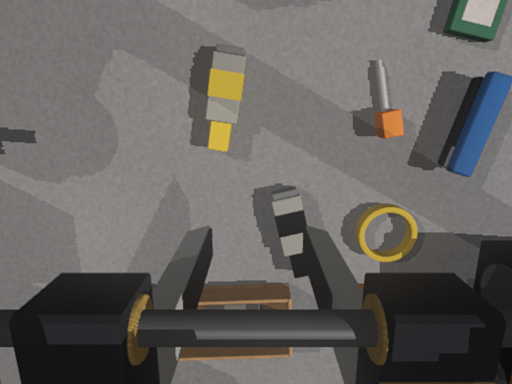

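Yellow (px 227,95), black (290,225) and the pin (388,120) are undisturbed. Yellow next, with a black re-look afterwards.

Run:
```python
from h import *
grab([.4505,-.077],np.radians(81.5)); carry(-.093,"y1")
```

```text
down hit=False t35.5 p [ 0.4436 -0.1267  0.0245] F [0.5 0.2 0.8] open 0.0649 ff 0.0
grip t36.2 p [ 0.4434 -0.1266  0.0241] F [-0.4 -0.6  1.6] open 0.0277 ff 59.9
lift t37.2 p [ 0.4421 -0.126   0.1988] F [ 0.2  0.2 -1.7] open 0.0275 ff 59.9
yaw 97.42842790002557
pre t39.5 p [0.6662 0.0154 0.0869] F [-0.8  0.5 -1.5] open 0.0275 ff 59.9
[-150.   -93.4]
```

View pics/y1.png

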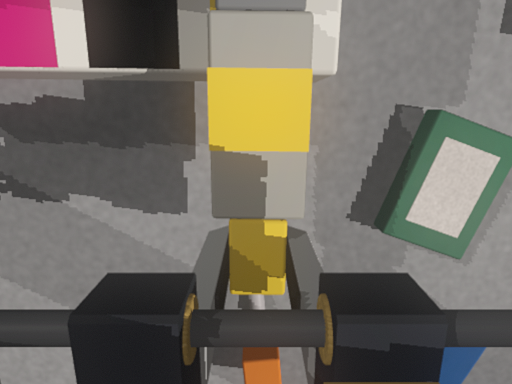

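Same clean hold as cyan: the handle is at (258,257) and the band at (260,110). Inserting yellow, then re-checking black.

Run:
```python
from h import *
h=insert(-.093); print(h)
if h and locl(T.current_ee_pos())[0]>-26:
    home(-.093)
    r.move_to(pt([.52,-.22],.36),q(np.radians(90)))
    look(["cartridge_black","nose_black"],("wrist","side"))
st()
```

```text
in1 False t41.6 p [0.6509 0.129  0.0858] F [ 0.5 -0.6 -1.1] open 0.0276 ff 59.9
[-35.3 -93. ]
in2 True t42.3 p [0.6494 0.1421 0.0862] F [ 1.5 -1.3 -1.6] open 0.0279 ff 60.0
[-22.2 -93.2]
True
push False t43.2 p [0.6493 0.1435 0.0866] F [  2.7 -28.    3.4] open 0.0280 ff 60.0
[-20.8 -93.3]
rel t43.8 p [0.6437 0.1523 0.0852] F [ -6.  -10.4   4.5] open 0.0497 ff 5.3
wrist cartridge_black [([0.5523, -0.2724, 0.0018], 0.92)]
wrist nose_black [([0.5403, -0.2138, 0.0137], 0.66)]
side cartridge_black [([0.5523, -0.2745, 0.003], 0.78)]
side nose_black [([0.5398, -0.2071, 0.0168], 0.87), ([0.6439, 0.1593, 0.06], 0.17)]
 t46.3 p [ 0.5203 -0.2194  0.3597] F [-0.3 -0.2 -0.1] open 0.0499 ff 0.0
```

```bash
python3 - <<'E'
s=open('h.py').read()
s=s.replace('h=r.move_l(pt(W(-.008,y),.0855),vel=.02,guard=30)','e=locl(T.current_ee_pos())[0]/1e3; h=r.move_l(pt(W(e+.004,y),.0855),vel=.02,guard=25)').replace('p=T.current_ee_pos(); gripper_to(.05)','p=T.current_ee_pos(); r.move_l(list(p),vel=.02); gripper_to(.05)')
open('h.py','w').write(s)
E
python3 - <<'E'
from h import *
grab([.553,-.2745],np.radians(102)); carry(-.031,"b1")
E
```

```text
down hit=False t48.9 p [ 0.564  -0.3238  0.0248] F [ 0.4 -0.6  0.3] open 0.0652 ff 0.0
grip t49.5 p [ 0.5637 -0.3235  0.0242] F [ 0.7 -0.2  0.9] open 0.0275 ff 60.0
lift t50.6 p [ 0.5626 -0.3229  0.1985] F [ 0.4  0.  -0.9] open 0.0275 ff 60.0
yaw 97.41864515301157
pre t53.0 p [0.6047 0.0073 0.0869] F [-0.4 -0.8 -1.3] open 0.0275 ff 60.0
[-150.   -31.4]
```

View pics/b1.png

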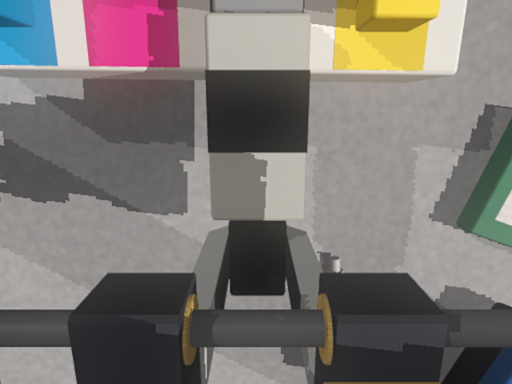

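Black is held straight (body 207–308, handle 258,257); yellow's handle shows at (398,12). Inserting.

Run:
```python
from h import *
h=insert(-.031); print(h)
if h and locl(T.current_ee_pos())[0]>-26:
    home(-.031)
    r.move_to(pt(M0+[0.02,-.08],.36),q(MY))
    k=vision.get_calibration("wrist"); im=cv2.cvtColor(snap("wrist"),cv2.COLOR_RGB2BGR); im=cv2.resize(im,(800,600),interpolation=cv2.INTER_CUBIC)
    for y in (.093,-.031,-.093):
        p=[proj(np.r_[W(x,y+s),z],k)[0]*1.5625 for x,s,z in ((-.04,-.014,.09),(-.04,.014,.09),(0,.014,.09),(0,-.014,.09))]
        cv2.polylines(im,[np.int32(np.array(p))],True,(0,0,255),1)
    cv2.imwrite("pics/chk.png",im)
    look(["pin","pin_tip"],("wrist","side","top"))
st()
```

```text
in1 False t55.2 p [0.5895 0.121  0.0858] F [-0.2  0.4 -1.2] open 0.0277 ff 60.0
[-35.3 -31. ]
in2 True t55.9 p [0.5879 0.1353 0.0863] F [ 1.2 -2.6 -0.1] open 0.0275 ff 60.0
[-20.9 -31.3]
True
push False t56.3 p [0.588  0.1356 0.0863] F [  0.9 -12.    2.7] open 0.0274 ff 60.0
[-20.7 -31.5]
rel t57.2 p [0.5879 0.1357 0.0863] F [ 0.7 -1.2 -0.8] open 0.0500 ff 0.0
wrist pin [([0.686, -0.1401, 0.0011], 0.61)]
wrist pin_tip [([0.6571, -0.0584, 0.0054], 0.71), ([0.8028, -0.1133, -0.0007], 0.68)]
side pin [([0.6897, -0.14, 0.0021], 0.8), ([0.7937, 0.0453, -0.0027], 0.29)]
side pin_tip [([0.659, -0.0551, 0.0083], 0.57), ([0.4562, 0.1693, 0.0603], 0.26)]
top pin [([0.7003, -0.2736, -0.0], 0.51), ([0.685, -0.1392, 0.0024], 0.5)]
top pin_tip [([0.6638, -0.0524, 0.002], 0.5)]
 t59.1 p [0.5741 0.0722 0.3597] F [ 0. -0. -1.] open 0.0500 ff 0.0
```

View pics/chk.png

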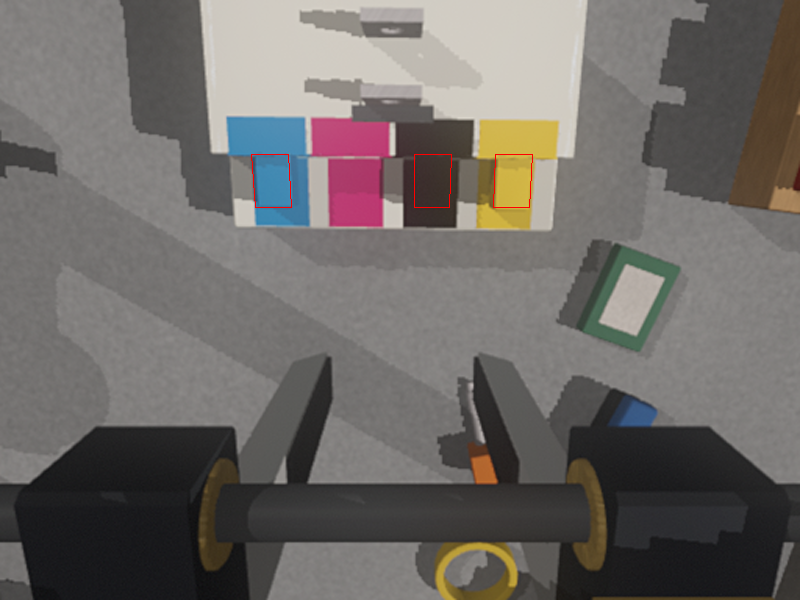

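All three handles sit in their predicted home outlines (272,181), (433,181) and (513,181). The pin has been knocked to about (475,430) px, world (0.687, −0.140). I'll check for a hidden magenta cartridge with the stored top view and get a closer pin look.

Run:
```python
from h import *
r.move_to(pt([.675,-.17],.28),q(np.radians(105))); gripper_to(.09)
look(["pin","pin_tip"],("wrist",)); im=snap("wrist","p1")
for d in models.regions_of("pin","wrist")[:1]: 
    ys,xs=np.nonzero(d["pixels"]); print(xs.mean(),ys.mean(),xs.min(),xs.max(),ys.min(),ys.max())
st()
```

```text
wrist pin [([0.6888, -0.1385, 0.0013], 0.69)]
wrist pin_tip [([0.6572, -0.0567, 0.004], 0.6)]
271.6182634730539 126.12949101796407 261 285 70 162
 t61.2 p [ 0.675  -0.1701  0.28  ] F [-0.6  0.1 -0.3] open 0.0899 ff 0.0
```

View pics/t2.png

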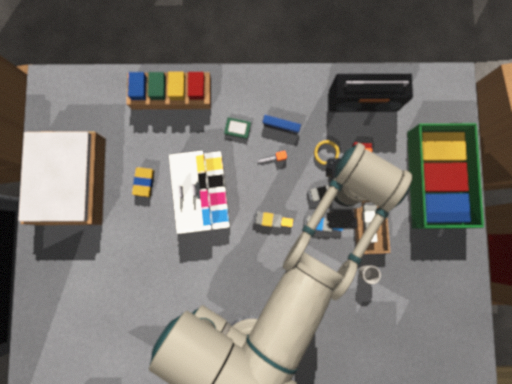

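View pics/p1.png

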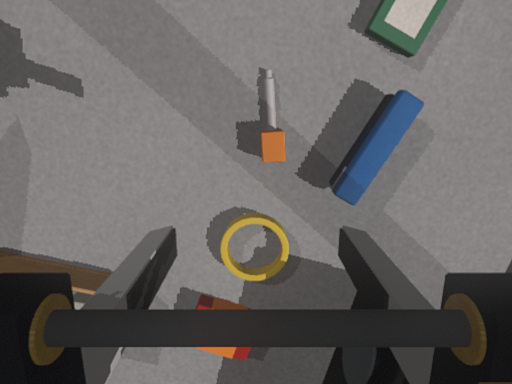

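No magenta cartridge is anywhere on the counter, so three is the full set. The pin's block is at (273,147) and its rod tip at (268,70), giving yaw about 109.5°. Grasping the pin.

Run:
```python
from h import *
a=np.radians(109.5); o=[.688,-.139]
r.move_to(pt(o,.14),q(a)); gripper_to(.055)
print(r.move_l(pt(o,.024),vel=.1,guard=12)); r.hold(.3); st("down")
gripper_to(0,60); st("grip")
r.move_l(pt(o,.22),vel=.15); st("lift")
r.move_to(pt(W(-.09,0),.22),q(MY)); r.move_l(pt(W(-.09,0),.1395),vel=.12); r.hold(.4); st("pre"); print(locl(T.current_ee_pos()),np.degrees(tyaw()))
k=vision.get_calibration("wrist"); look(["pin_tip","eyelet_near"],("wrist",))
im=cv2.cvtColor(snap("wrist"),cv2.COLOR_RGB2BGR)
for x,z in ((-.002,.1215),(.035,.1215)):
    p=proj(np.r_[W(x,0),z],k)[0]; print(p); cv2.circle(im,tuple(int(v) for v in np.round(p)),2,(0,0,255),-1)
im=cv2.resize(im,(800,600),interpolation=cv2.INTER_CUBIC); cv2.imwrite("pics/p2.png",im)
```

```text
False
down t64.2 p [ 0.6882 -0.1391  0.0244] F [-0.6  0.1  0.4] open 0.0548 ff 0.0
grip t64.7 p [ 0.6879 -0.139   0.024 ] F [-1.   0.3  0.1] open 0.0278 ff 60.0
lift t66.2 p [ 0.6875 -0.1388  0.2188] F [-0.3  0.7 -1.3] open 0.0275 ff 60.0
pre t68.3 p [0.5659 0.0628 0.1399] F [-0.4  0.2 -0.7] open 0.0274 ff 60.0
[-90.   -0.1] 97.46709961939027
wrist pin_tip [([0.5572, 0.1498, 0.1202], 0.79)]
wrist eyelet_near []
[257.97607963  74.00785837]
[257.98874513 -10.74283534]
```

View pics/p2.png

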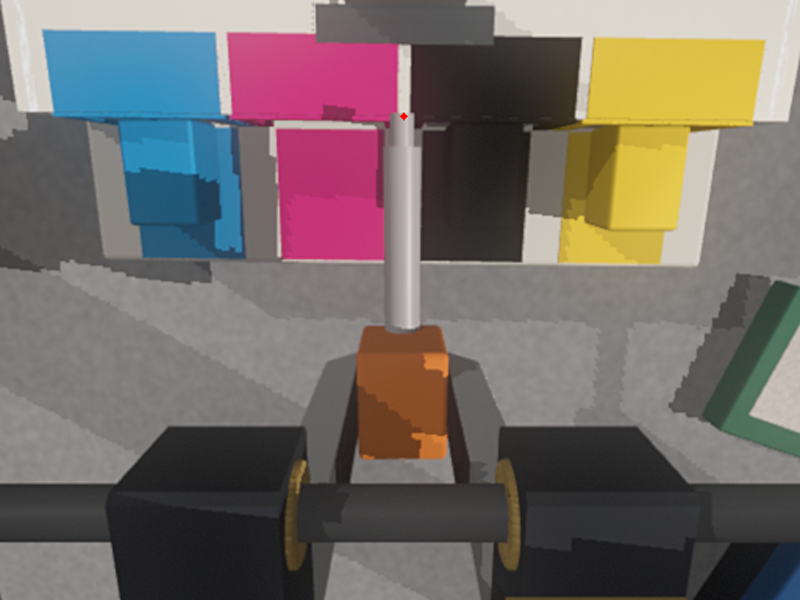

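The pin's tip is at (401,118) and the near flange is centred at about 405 px (316–494), so lateral error is about 0.5 mm. Inserting with a guard.

Run:
```python
from h import *
h=r.move_l(pt(W(-.03,0),.1395),vel=.04,guard=8); st("a %s"%h); print(locl(T.current_ee_pos()))
if not h:
    h=r.move_l(pt(W(.008,0),.1395),vel=.04,guard=8); st("b %s"%h); print(locl(T.current_ee_pos()))
    if not h:
        h=r.move_l(pt(W(.024,0),.1395),vel=.02,guard=18); st("c %s"%h); print(locl(T.current_ee_pos()))
```

```text
a False t70.2 p [0.558  0.122  0.1395] F [ 0.3 -0.6 -0.1] open 0.0276 ff 60.0
[-30.2  -0. ]
b False t71.3 p [0.5531 0.1597 0.1395] F [ 0.5 -0.6 -0.1] open 0.0273 ff 60.0
[ 7.8 -0. ]
c True t72.0 p [0.552  0.1679 0.1394] F [ 1.7 -1.1  1.2] open 0.0272 ff 60.0
[16.   0.1]
```

Run:
```python
from h import *
h=r.move_l(pt(W(.0195,0),.1395),vel=.02,guard=20); st("push %s"%h); print(locl(T.current_ee_pos()))
p=list(T.current_ee_pos()); r.move_l([p[0],p[1],.1378],vel=.02,guard=8); gripper_to(.05); st("rel")
r.move_l([p[0],p[1],.26],vel=.2)
r.move_to(pt(W(-.10,0.03),.30),q(MY)); snap("wrist","f1"); look(["pin_tip","pin"],("wrist","side")); st()
r.move_to(pt([.3,-.3],.35),q(np.radians(60))); snap("side","f2"); r.hold(.2)
im=cv2.imread("pics/f2.png")[100:230,170:310]; a=cv2.resize(im,None,fx=3,fy=3,interpolation=cv2.INTER_CUBIC)
b=cv2.imread("pics/f1.png"); H=np.zeros((600,800,3),np.uint8); b=cv2.resize(b,(380,285)); H[:390,:420]=a; H[:285,420:]=b; cv2.imwrite("pics/f3.png",H[:390])
print([np.round(marks("used_cartridge","side"),3)])
```

```text
push False t72.3 p [0.552  0.1681 0.1395] F [ 1.6 -9.1  0.3] open 0.0271 ff 60.0
[16.2  0. ]
rel t73.1 p [0.5521 0.1671 0.1377] F [-0.7  0.4 -0.6] open 0.0499 ff 0.0
wrist pin_tip []
wrist pin [([0.5557, 0.1678, 0.1127], 0.86)]
side pin_tip [([0.5414, 0.2546, 0.1249], 0.47)]
side pin [([0.5605, 0.1692, 0.1113], 0.76), ([0.4631, 0.1423, 0.0599], 0.62)]
 t74.8 p [0.5373 0.05   0.2995] F [ 0.3  0.  -0. ] open 0.0498 ff 0.0
[array([ 0.446, -0.431,  0.004])]
```

View pics/f3.png

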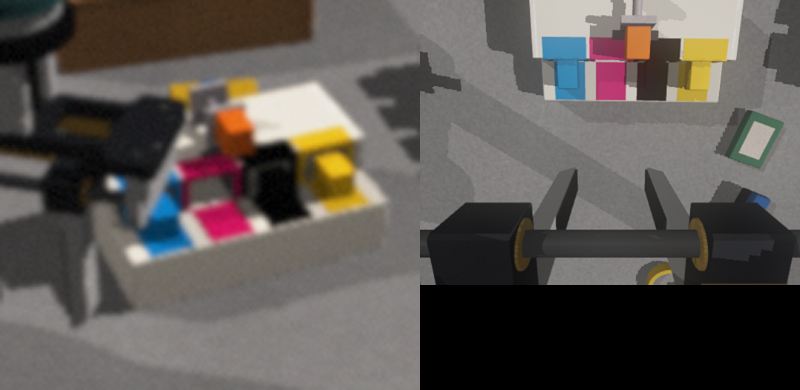

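The side and wrist views show the three handles sticking out and the orange grip against the near flange (wrist inset 637,42). The TCP eased back about 1 mm at release, so I'll nudge the block from behind with closed fingers to be sure.

Run:
```python
from h import *
gripper_to(.0,20)
r.move_to(pt(W(-.04,0),.22),q(MY)); r.move_l(pt(W(-.04,0),.136),vel=.12); r.hold(.2); st()
h=r.move_l(pt(W(-.004,0),.136),vel=.02,guard=8); st("nudge %s"%h); print(locl(T.current_ee_pos()))
r.move_l(pt(W(-.04,0),.136),vel=.1); r.move_l(pt(W(-.04,0),.25),vel=.2)
r.move_to(pt(W(-.12,0.0),.30),q(MY)); im=snap("wrist","g1"); look(["pin","used_cartridge"],("wrist","top"))
cv2.imwrite("pics/g2.png",cv2.resize(cv2.cvtColor(im[:200,100:420],cv2.COLOR_RGB2BGR),None,fx=2.5,fy=2.5,interpolation=cv2.INTER_CUBIC)); st()
```

```text
t80.4 p [0.5599 0.1124 0.1369] F [ 0.3 -1.  -0. ] open 0.0001 ff 0.0
nudge True t81.7 p [0.5559 0.1394 0.1363] F [ 0.6 -1.6  1.6] open 0.0002 ff 1.0
[-12.7  -0.1]
wrist pin [([0.5518, 0.1683, 0.1116], 0.64)]
wrist used_cartridge [([0.7952, 0.0573, -0.0021], 0.39), ([0.582, 0.156, 0.0589], 0.34)]
top pin [([0.5519, 0.1699, 0.1099], 0.47)]
top used_cartridge [([0.443, -0.4285, 0.006], 0.75)]
 t83.7 p [0.5693 0.0339 0.2993] F [ 0.3  0.3 -0.8] open 0.0004 ff 0.0
```

View pics/g2.png

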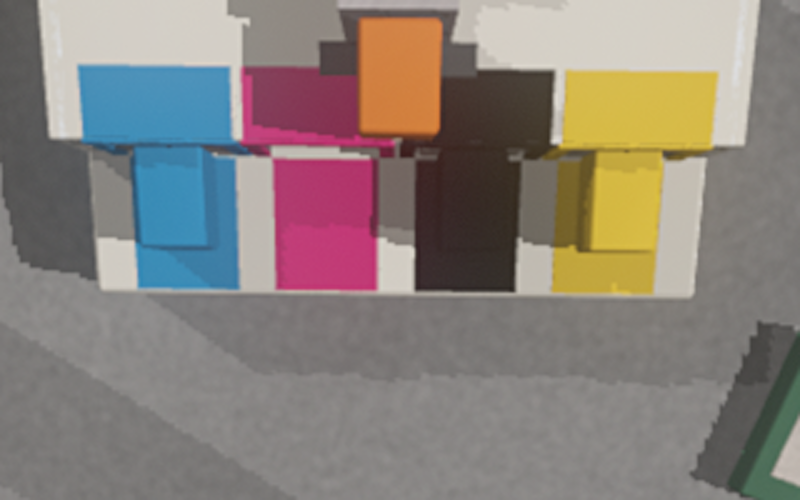

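All home: the handles at (172,197), (467,198) and (625,200) line up, and the grip (400,75) is against the near flange, where an 8 N push met solid resistance. Handing in.

```bash
python3 -c "
from h import *
print(r.sign_off())"
```

```text
the job is handed in; nothing more can be done
None
```

The job is handed in: the used cartridge is in the brown box, the cyan, yellow and black cartridges are fully home in their own bays, and the locking pin is through both eyelets with its grip against the first; no magenta cartridge was on the counter, so that bay is empty.

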